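# Nest a tapered sample pot in its carrier and lock it

### The arm

A 6-joint arm with a two-finger parallel gripper is mounted at the origin on a cart in front of the work surface, level with it; the furniture and walls round the work are solid. World frame = base frame: x ahead of the robot, y to its left, z up, the work surface at z = 0. Lengths are in m, angles in rad, forces in N, time in s.
With the tool pointing down it reaches from about 0.375 to 0.975 m from the base axis. Payload 3.8 kg.
Tool frame: the origin (TCP) lies at the very end of the fingers, on their centre line; the grasp point (between the pads) lies 19 mm behind it; z points along the fingers, y is the direction in which the jaws open and shut (so a half turn about z gives the same grasp; the last joint's range is limited). The gripper opens to 88 mm and grips with 3 to 60 N. Pads are 18 mm wide; open, the fingers measure 123 mm over their backs; the gripper's body (75 mm by 187 mm) begins 45 mm behind the grasp point.
Start: joints at [-1.237, 0.264, 1.604, -0, 1.274, -0.037], TCP at [0.245, -0.629, 0.239] pointing down, gripper open.
Joint ranges: [-2.63, 2.63], [-0.94, 2.18], [0.31, 2.57], [-1.31, 4.45], [0, 2.66], [-2.55, 2.55]. Speed limits (rad/s): [2.57, 2.57, 3.14, 3.14, 3.14, 3.14].

### API

Orientations are given as a unit quaternion [w, x, y, z].
In Python, from workcell import arm gives the robot as it stands.
- The arm moves only by the tool step_arm, never from a script. Its argument "increments" is a list of rows, each an object of numbers: "tx", "ty", "tz": the shift along the tool's x, y, z in mm; "yaw": the turn about the tool's z in rad. A call has 1 to 8 rows; each row is the pose to reach, as a shift and turn from the pose commanded when the call began, along the tool's axes at that moment; what a row does not reach only later rows make up. A row lasts 1/10 s, in which the tool goes at most 50 mm and 8.59 degrees, less where a joint would pass 70% of its speed; a pose out of reach is approached as far as the arm can. A call with a gripper value outside its range is refused whole. "gripper" is the opening, from 0 (shut) to 1 (fully open), set as the call begins (left out, the last holds). The fingers move at their own pace and stop on an object; "grip_force" is the grip in N (left out, the last holds). Time passes only in rows, so rows that repeat a pose let the fingers close. It gives the time, the measured TCP pose, the force and the opening at its end, in the units of the state.
- arm.state(): the state, without advancing time (a new reading comes with each control period).
- arm.capture(name): name is "side" or "top" or "wrist"; returns the picture (420x560x3 uint8, red, green, blue); there is no depth.
- arm.camera_params(name): a dict with "camera_matrix" (3x3 intrinsics, pixels), "world_from_camera" (4x4, takes a point from camera to world coordinates). Camera axes: x right, y up, looking along -z (the intrinsics and any distortion apply to the point x, -y, -z); pixel columns grow to the right and rows downward; lengths in m; the calibration is good to about 2 mm. A picture is of the moment at which its call begins: read the wrist's pose just before it. camera_params takes no time and is no camera call; for the wrist camera it gives the pose at the moment of the call.
- arm.sign_off(): hands the job in, once; it reports no verdict.
The state is a dict: "t": time; "qpos": joint angles; "joint_vel": joint speeds; "joint_efforts": joint torques, N m; "position": TCP position; "tcp_rot": TCP orientation; "ft_force": force on the tool from outside, world axes, zero at the start; "ft_torque": the same for the moment, N m; "grip_width": opening from 0.0 (shut) to 1.0 (fully open).
Only numpy, scipy, OpenCV 4.12 (cv2) and the standard library are available. Lean on these libraries where they do the work, as an engineer would, in place of code of your own. Each camera call takes 0.05 s, during which the arm holds its last target.

### The job

Lower the white tapered sample pot into the blue outer pot of the carrier and push it down lightly until the blue rim lies within the pot's yellow band, no deeper, or it wedges. Then swing the steel hasp all the way round so that its tip reaches over the pot's flange, and push the red-knobbed locking pin fully home through the hasp's loop. Leave the grease pot and the vial where they stand, and leave everything released.

Things in the scene. Friction and masses are not known exactly. Their poses are not given: they have to be found in the camera images.
- pot_center (a point): White tapered sample pot, loose, upright, 0.08 to 0.17 kg, 100 mm tall, round, left of the carrier; point on its axis half-way up, 50 mm above its foot, z up. Heights above foot: body 50 mm wide at the foot, 68 at 60 mm; yellow band 39.5-48.5; flange 88 wide 60-65; grey disc 44 wide 65-69; black grip knob 28 wide 69-100 mm.
- carrier: Aluminium carrier plate that does not move, 10 mm thick, with outer pot, hasp post and lock column. Origin: on the blue outer pot's axis at worktop level; x, y are the carrier's axes, z up. Plate from x -80 to +50, y -155 to +52 mm. A shelf hangs 0.63 m above the worktop over part of the table: keep the arm low there.
- nest_rim (a point): Centre of the blue outer pot's mouth, 74 mm above the worktop; axes as carrier. Mouth 76 mm wide inside, 83 outside. A black tapered liner cup in it (mouth 60 mm wide, 4 mm below the rim) takes the sample pot's foot with 1.2 mm play. Loosely set in, pot_center is 20 mm above this point (flange 30 mm above rim); with the rim at mid-band it is 6 mm above it (flange 16 mm above rim).
- liner (a joint): How far the black liner is pushed down in the outer pot, 0 to 0.024 m. It yields to about 7 N (pot's weight included) plus 0.25 N per mm and stays where it is left. 0.014 = rim at the middle of the pot's yellow band; 0.0095 to 0.0185 = rim on the band; beyond 0.0205 the pot is wedged.
- hasp (a joint): Angle of the steel hasp, a flat two-armed lever 18 mm wide that turns level, 102-108 mm above the worktop. 0 = open: tail (with red peg and loop) along the carrier's +x, tip along -x. Grows clockwise seen from above to 1.571 = closed, at a stop: tail along -y, tip over the pot's flange, 27 mm short of its axis. Stays where left. A pot only loosely set in blocks the tip.
- hasp_hinge (a point): On the hasp's turning axis, at its top face, 108 mm above the worktop, 70 mm along the carrier's -y from the outer pot's axis; x points along the hasp's tail, z up.
- hasp_peg (a point): Middle of the red upright round peg on the hasp's tail, 12 mm in diameter, 108-138 mm above the worktop (point at 123), 30 mm from the hinge axis; moves with the hasp; about 1.5 N moves it. The steel loop stands on the tail 64 mm from the hinge axis, up to 129 mm high.
- pin (a joint): How far the locking pin is pushed in, 0 to 0.030 m, along the carrier's +x; 0.030 = home, through the loop of the closed hasp, at a stop. About 1.5 N moves it; it stays where it is left.
- pin_knob (a point): Red upright round knob on the near end of the locking pin, 12 mm in diameter, 114-149 mm above the worktop (point at 134); with the pin out 85 mm along the carrier's -x and 134 mm along -y from the outer pot's axis. The pin runs at 118 mm height through a grey column, 18 x 18 mm, 130 mm high, its near face 53 mm from the knob's axis when the pin is out.
- grease_pot: Round white pot with lid, 90 mm in diameter, 32 mm tall, a bystander; origin at the centre of its underside.
- vial_1: Amber vial with a white cap, 27 mm in diameter, 60 mm tall, a bystander; origin at the centre of its underside.

How it is judged:
On the way, in this order (a step that is already met when the one before it is completed fails the run):
1. the sample pot is nested upright, the blue rim within its yellow band (horizontal distance between pot_center and nest_rim below 0.006 m and z of pot_center in the frame of nest_rim between 0.001 and 0.011 m and angle between pot_center's own z axis and vertical below 0.08 rad), for 0.2 s.
2. the hasp is swung fully over the flange (value of joint hasp above 1.45 rad), for 0.2 s.
At the end, for the whole second after the job is handed in: The sample pot stands nested in the outer pot, within 6 mm of its axis and 0.08 rad of upright, the blue rim on the yellow band (pot_center 1 to 11 mm above nest_rim); the hasp is closed (over 1.45 rad) and the pin is in by more than 26 mm (all of step 1 and value of joint hasp above 1.45 rad and value of joint pin above 0.026 m); the robot touches nothing.
It fails at once if the sample pot is pushed in too deep and wedges (liner down more than 20.5 mm) (value of joint liner above 0.0205 m).
It fails at once if the sample pot is dropped or slammed in (liner driven down faster than 0.3 m/s) (velocity of joint liner above 0.3 m/s).
It fails at once if the grease pot or the vial is displaced by more than 30 mm (distance of any of grease_pot, vial_1 from where it was at the start of the episode above 0.03 m).
It also fails if it takes over 51 s, if anything falls off the work surface, if the arm or the gripper's body presses on something with over 40 N, if the wrist force passes 120 N, or if a joint passes its speed limit or range.

## Working session

There is one attempt and no reset: what is moved stays moved. The work goes in short steps, Python scripts to look and compute and a tool call to move; the robot and the scene stay as the last step left them, time stands still between calls to the robot, and variables do not carry over. Pictures are saved under pics/ and viewed, and the job is handed in when it is done.

Besides the shell and the picture viewer there is one more tool, called after ">>>" as name(argument=value, ...) on one line, values as JSON. step_arm: Moves the arm, as the interface text tells. Its arguments: {"type":"object","properties":{"increments":{"type":"array"},"gripper":{"type":"number"},"grip_force":{"type":"number"}},"required":["increments"]}

```bash
mkdir -p pics; python3 - <<'E'
from workcell import arm
import cv2,json,numpy as np
print(arm.state())
for n in("side","top","wrist"):
    p=arm.camera_params(n); print(n,{k:np.round(v,4).tolist() if not isinstance(v,str) else v for k,v in p.items()})
    cv2.imwrite(f"pics/a_{n}.png",arm.capture(n)[:,:,::-1])
E
```

```text
{'t': 0.0, 'qpos': array([-1.23684068e+00,  2.64723938e-01,  1.60533875e+00, -5.30917113e-06,
        1.27369571e+00, -3.68878960e-02]), 'joint_vel': array([-0.00024534,  0.00127427,  0.0001455 ,  0.00052567,  0.00041593,
        0.00072775]), 'joint_efforts': array([ 2.09436563e-03, -5.02096832e+01, -3.56874204e+01,  7.31983082e-02,
        2.95331015e-02, -1.81391520e-04]), 'position': array([ 0.24439763, -0.6284565 ,  0.23742672]), 'tcp_rot': array([-1.07057072e-03,  9.82857860e-01,  1.84361748e-01, -1.62761544e-04]), 'ft_force': array([-0.61604808, -0.20735481,  0.16334587]), 'ft_torque': array([ 0.04676619,  0.06649431, -0.01046248]), 'grip_width': 0.9972572674600728}
side {'camera_matrix': [[472.8739, 0.0, 281.7649], [0.0, 472.8739, 205.7211], [0.0, 0.0, 1.0]], 'world_from_camera': [[-0.9272, 0.215, -0.3065, 0.2951], [-0.3744, -0.5171, 0.7697, 0.7713], [0.007, 0.8285, 0.56, 0.6711], [0.0, 0.0, 0.0, 1.0]]}
top {'camera_matrix': [[470.7954, 0.0, 274.814], [0.0, 470.7954, 207.8963], [0.0, 0.0, 1.0]], 'world_from_camera': [[-0.0004, 0.9971, -0.0762, 0.5142], [-0.9996, 0.0018, 0.0288, 0.0008], [0.0288, 0.0762, 0.9967, 1.1298], [0.0, 0.0, 0.0, 1.0]]}
wrist {'camera_matrix': [[368.6104, 0.0, 277.982], [0.0, 368.6104, 217.1527], [0.0, 0.0, 1.0]], 'world_from_camera': [[0.3623, 0.8835, 0.2968, 0.3225], [-0.9321, 0.3441, 0.1132, -0.598], [-0.0022, -0.3177, 0.9482, 0.3837], [0.0, 0.0, 0.0, 1.0]]}
```

View pics/a_side.png

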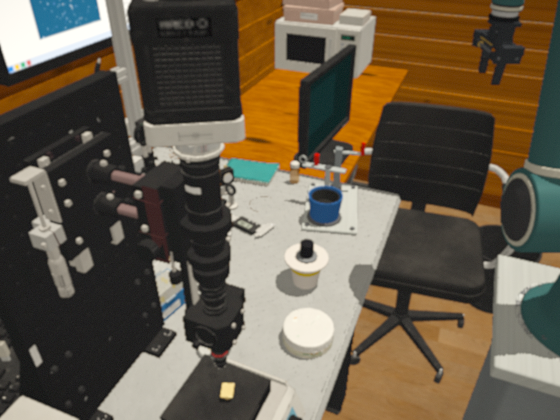

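View pics/a_top.png

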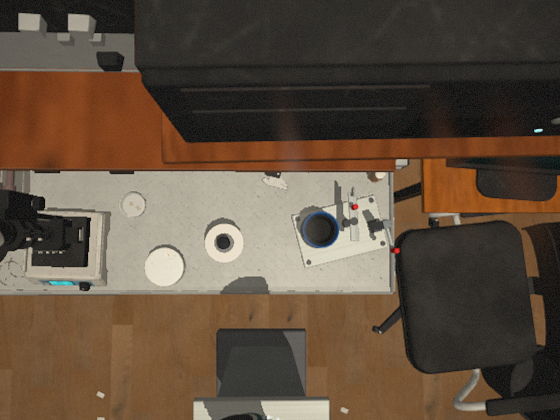

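View pics/a_wrist.png

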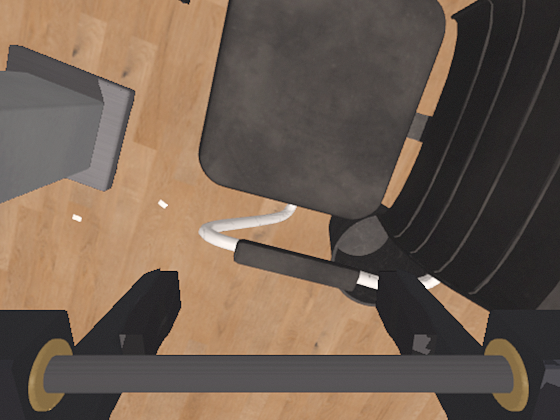

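The side view shows the pot at about (306,265) and the carrier at (325,205). In the top view the pot is at (223,242), the blue rim at (320,229) and the red peg at (354,207). The pin knob is at (397,250) and the vial is near (378,175). I'll zoom in.

```bash
python3 - <<'E'
import cv2
a=cv2.imread("pics/a_top.png");b=cv2.imread("pics/a_side.png")
cv2.imwrite("pics/z_top.png",cv2.resize(a[160:280,190:410],(800,436),interpolation=cv2.INTER_CUBIC))
cv2.imwrite("pics/z_side.png",cv2.resize(b[130:300,260:420],(565,600),interpolation=cv2.INTER_CUBIC))
E
```

```text
(no output)
```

View pics/z_top.png

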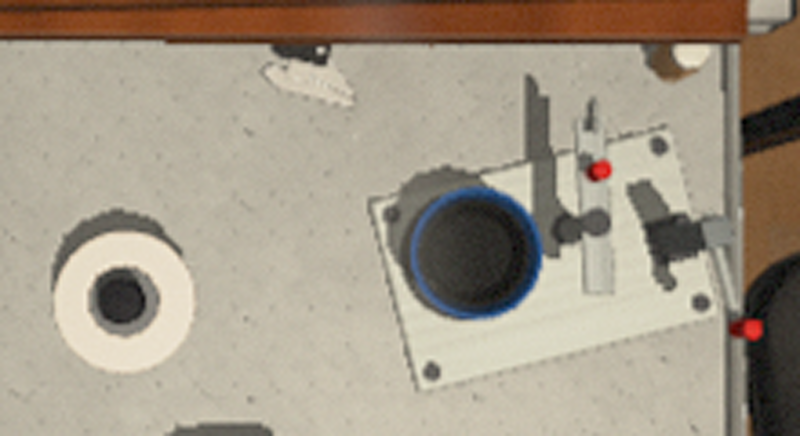

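View pics/z_side.png

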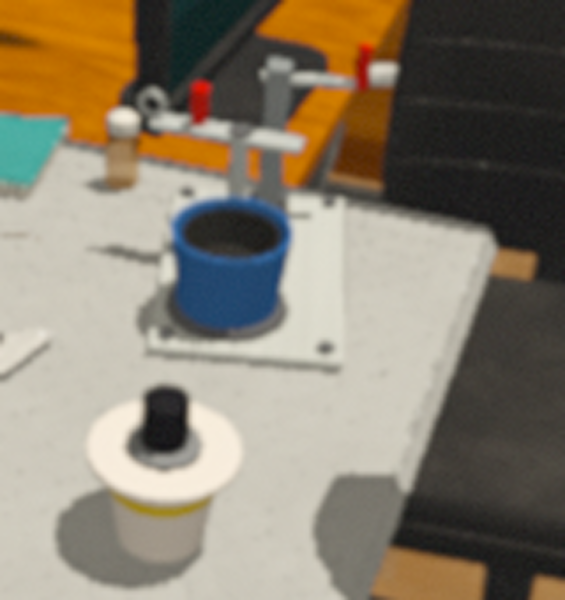

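```bash
cat > h.py <<'E'
import numpy as np
from scipy.optimize import least_squares
from workcell import arm
def proj(n,P):
    p=arm.camera_params(n);K=p["camera_matrix"];T=np.linalg.inv(p["world_from_camera"])
    c=(T@np.append(P,1))[:3]; u=K@np.array([c[0],-c[1],-c[2]]); return u[:2]/u[2]
def ray(n,uv,z):
    p=arm.camera_params(n);K=p["camera_matrix"];T=p["world_from_camera"]
    d=np.linalg.inv(K)@np.array([uv[0],uv[1],1.]);d=T[:3,:3]@np.array([d[0],-d[1],-d[2]]);o=T[:3,3]
    return o+d*(z-o[2])/d[2]
def C2W(c,p):
    s,k=np.sin(c[2]),np.cos(c[2]);return np.array([c[0]+k*p[0]-s*p[1],c[1]+s*p[0]+k*p[1],p[2]])
E
python3 - <<'E'
from h import *
t=lambda x,y:(190+x/3.636,160+y/3.633); s=lambda x,y:(260+x/3.531,130+y/3.529)
obs=[("top",t(476,252),(0,0,.074)),("top",t(603,170),(.03,-.07,.135)),("top",t(754,329),(-.085,-.134,.145)),
("top",t(370,200),(.05,.052,.01)),("top",t(418,390),(-.08,.052,.01)),("top",t(668,127),(.05,-.155,.01)),
("side",s(231,229),(0,0,.074)),("side",s(201,102),(.03,-.07,.123)),("side",s(367,67),(-.085,-.134,.1315)),
("side",s(342,360),(-.08,.052,.01)),("side",s(148,348),(.05,.052,.01))]
f=lambda c:np.concatenate([proj(n,C2W(c,p))-uv for n,uv,p in obs])
r=least_squares(f,[.5,-.1,.2],loss="soft_l1");print(r.x);print(np.round(r.fun.reshape(-1,2),1))
for n in("top","side"):
    o=[x for x in obs if x[0]==n]
    print(n,least_squares(lambda c:np.concatenate([proj(n,C2W(c,p))-uv for n,uv,p in o]),r.x).x)
print("pot flange top",ray("top",t(124,301),.065),"knob",ray("top",t(124,294),.1))
print("side",ray("side",s(165,447),.063),ray("side",s(166,392),.1))
print("vial",ray("top",t(692,53),.06),ray("side",s(124,122),.057))
print("grease",ray("top",(165,266),.03))
E
```

```text
[ 0.54634943 -0.13411472  0.2486329 ]
[[ 0.3  0.2]
 [-2.8  0.1]
 [-0.   1.5]
 [-0.2  0.3]
 [ 0.2  1.2]
 [ 1.  -0.6]
 [-0.2 -0.9]
 [-1.2  1.5]
 [-0.  -0.5]
 [ 0.   0. ]
 [-1.  -1.4]]
top [ 0.54755464 -0.13477612  0.24542843]
side [ 0.54490416 -0.13343369  0.25058162]
pot flange top [0.51656577 0.08422523 0.065     ] knob [0.52067013 0.08151669 0.1       ]
side [0.51482215 0.08356967 0.063     ] [0.51652299 0.0811681  0.1       ]
vial [ 0.6735113  -0.27362763  0.06      ] [ 0.67172949 -0.26798154  0.057     ]
grease [0.46345001 0.22250494 0.03      ]
```

>>> step_arm(increments=[{"tx":33,"ty":-36,"yaw":-0.14},{"tx":66,"ty":-72,"yaw":-0.28},{"tx":99,"ty":-108,"yaw":-0.42},{"tx":132,"ty":-144,"yaw":-0.56},{"tx":165,"ty":-180,"yaw":-0.7},{"tx":198,"ty":-216,"yaw":-0.84},{"tx":231,"ty":-252,"yaw":-0.98},{"tx":264,"ty":-288,"yaw":-1.12}])

```text
invalid input at $.increments[0]: expected keys tx, ty, tz, yaw
```

```bash
cat >> h.py <<'E'
from scipy.spatial.transform import Rotation as Ro
def st():
    s=arm.state();q=s["tcp_rot"];R=Ro.from_quat([q[1],q[2],q[3],q[0]]).as_matrix()
    return s,R
def togo(x,y,z,head):
    "increments in tool axes (mm) and yaw to reach world TCP pose with tool-x heading"
    s,R=st();d=R.T@(np.array([x,y,z])-s["position"])*1000
    h=np.arctan2(R[1,0],R[0,0]);yaw=-(head-h);yaw=(yaw+np.pi)%(2*np.pi)-np.pi
    print("t %.2f"%s["t"],"pos",np.round(s["position"],4),"head %.3f"%h,"F",np.round(s["ft_force"],1),"grip",round(s["grip_width"],3),"q6 %.2f"%s["qpos"][5])
    print("togo",np.round(d,1),"yaw %.3f"%yaw)
E
python3 -c "
from h import *
togo(.516,.083,.22,1.82)"
```

```text
t 0.15 pos [ 0.2444 -0.6286  0.2377] head 0.371 F [-0.   0.3 -0.2] grip 1.0 q6 -0.04
togo [ 511.  -564.8   18.7] yaw -1.449
```

>>> step_arm(increments=[{"tx":33,"ty":-36,"tz":0,"yaw":-0.14},{"tx":66,"ty":-72,"tz":0,"yaw":-0.28},{"tx":99,"ty":-108,"tz":0,"yaw":-0.42},{"tx":132,"ty":-144,"tz":0,"yaw":-0.56},{"tx":165,"ty":-180,"tz":0,"yaw":-0.7},{"tx":198,"ty":-216,"tz":0,"yaw":-0.84},{"tx":231,"ty":-252,"tz":0,"yaw":-0.98},{"tx":264,"ty":-288,"tz":0,"yaw":-1.12}])

```text
t: 0.95
position: [0.3864, -0.2631, 0.2386]
tcp_rot: [0.0, 0.733, 0.68, 0.0]
ft_force: [0.4, -1.0, 0.2]
grip_width: 0.999
```

```bash
python3 -c "
from h import *
togo(.516,.083,.22,1.82)"
```

```text
t 0.95 pos [ 0.3864 -0.2631  0.2386] head 1.496 F [ 0.4 -1.   0.2] grip 0.999 q6 -0.58
togo [354.8 103.4  18.6] yaw -0.324
```

>>> step_arm(increments=[{"tx":46,"ty":13,"tz":0,"yaw":-0.05},{"tx":92,"ty":26,"tz":0,"yaw":-0.1},{"tx":138,"ty":39,"tz":0,"yaw":-0.15},{"tx":184,"ty":52,"tz":0,"yaw":-0.2},{"tx":230,"ty":65,"tz":0,"yaw":-0.25},{"tx":276,"ty":78,"tz":0,"yaw":-0.3},{"tx":310,"ty":90,"tz":0,"yaw":-0.31},{"tx":310,"ty":90,"tz":0,"yaw":-0.31}])

```text
t: 1.75
position: [0.5017, 0.0405, 0.2385]
tcp_rot: [-0.0, 0.619, 0.785, 0.001]
ft_force: [0.6, -0.3, 0.2]
grip_width: 1.002
```

```bash
python3 -c "
from h import *
import cv2
togo(.516,.083,.22,1.82)
print(proj('wrist',[.516,.083,.1]),proj('wrist',[.516,.083,.065]))
cv2.imwrite('pics/w1.png',arm.capture('wrist')[:,:,::-1])
togo(.516,.083,.22,1.82)
"
```

```text
t 1.75 pos [0.5017 0.0405 0.2385] head 1.806 F [ 0.6 -0.3  0.2] grip 1.002 q6 -0.21
togo [38.  23.8 18.6] yaw -0.014
[307.44850505 155.85680217] [304.3408781  149.41080085]
t 1.80 pos [0.5009 0.0385 0.2384] head 1.805 F [0.1 0.1 0.9] grip 1.004 q6 -0.21
togo [39.8 25.  18.3] yaw -0.015
```

View pics/w1.png

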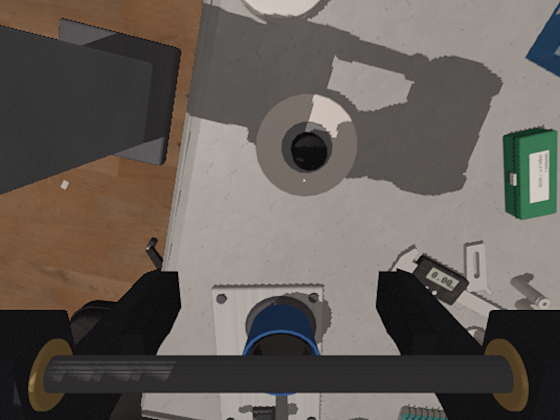

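The wrist view shows the flange centred at about (307,145) and the knob top at about (309,152).

```bash
python3 - <<'E'
from h import *
import cv2
a=cv2.imread('pics/w1.png')
cv2.imwrite('pics/w1z.png',cv2.resize(a[80:210,240:375],None,fx=4.4,fy=4.4,interpolation=cv2.INTER_CUBIC))
g=cv2.cvtColor(a,cv2.COLOR_BGR2GRAY)
print(ray('wrist',(307,145),.065),ray('wrist',(309.5,151),.1))
x=np.array([.516,.083])
for th in np.arange(0,6.28,.785):print(np.round(proj('wrist',[.516+.044*np.cos(th),.083+.044*np.sin(th),.065])))
E
```

```text
[0.51626581 0.0850015  0.065     ] [0.51561347 0.08485898 0.1       ]
[355. 159.]
[351. 120.]
[320.  95.]
[279. 101.]
[256. 135.]
[263. 174.]
[293. 195.]
[331. 190.]
```

View pics/w1z.png

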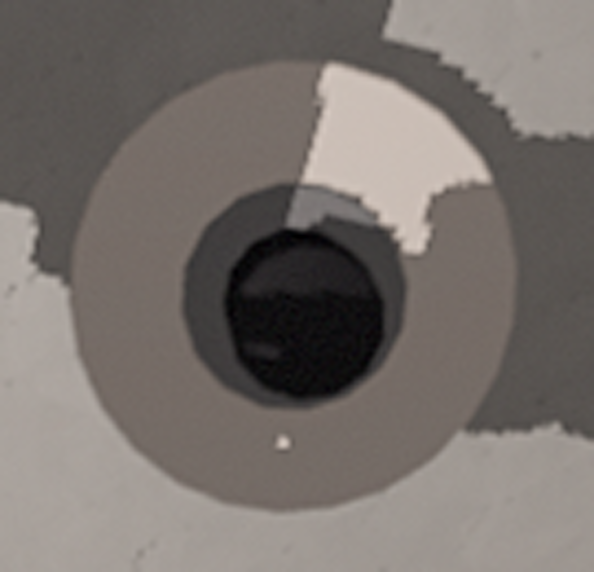

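```bash
python3 -c "
from h import *
togo(.516,.0848,.074,1.82)"
```

```text
t 1.80 pos [0.5009 0.0385 0.2384] head 1.805 F [0.1 0.1 0.9] grip 1.004 q6 -0.21
togo [ 41.5  25.5 164.3] yaw -0.015
```

>>> step_arm(increments=[{"tx":21,"ty":13,"tz":20,"yaw":-0.015},{"tx":41,"ty":25,"tz":50,"yaw":-0.015},{"tx":41.5,"ty":25.5,"tz":85,"yaw":-0.015},{"tx":41.5,"ty":25.5,"tz":115,"yaw":-0.015},{"tx":41.5,"ty":25.5,"tz":140,"yaw":-0.015},{"tx":41.5,"ty":25.5,"tz":155,"yaw":-0.015},{"tx":41.5,"ty":25.5,"tz":162,"yaw":-0.015},{"tx":41.5,"ty":25.5,"tz":162,"yaw":-0.015}], gripper=0.6)

```text
t: 2.6
position: [0.5157, 0.0822, 0.0762]
tcp_rot: [-0.0, 0.616, 0.788, -0.001]
ft_force: [-0.5, -0.4, 0.5]
grip_width: 0.599
```

```bash
python3 -c "
from h import *
import cv2
togo(.516,.0848,.074,1.82)
cv2.imwrite('pics/w2.png',arm.capture('wrist')[:,:,::-1])
cv2.imwrite('pics/s2.png',cv2.resize(arm.capture('side')[180:340,230:390,::-1],(600,600)))
togo(.516,.0848,.074,1.82)
"
```

```text
t 2.60 pos [0.5157 0.0822 0.0762] head 1.815 F [-0.5 -0.4  0.5] grip 0.599 q6 -0.13
togo [2.4 1.  2.2] yaw -0.005
t 2.70 pos [0.5171 0.0827 0.0779] head 1.815 F [ 0.2 -0.3  0.5] grip 0.601 q6 -0.13
togo [ 2.3 -0.6  3.9] yaw -0.005
```

View pics/w2.png

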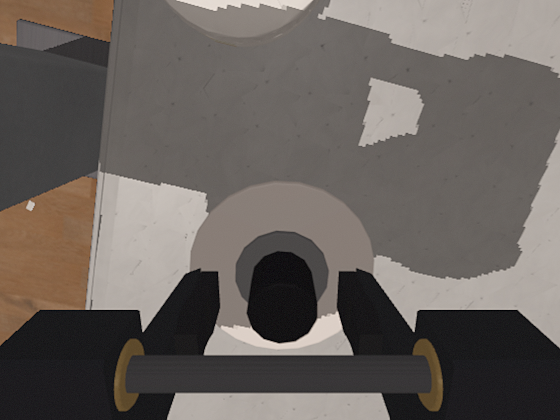

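View pics/s2.png

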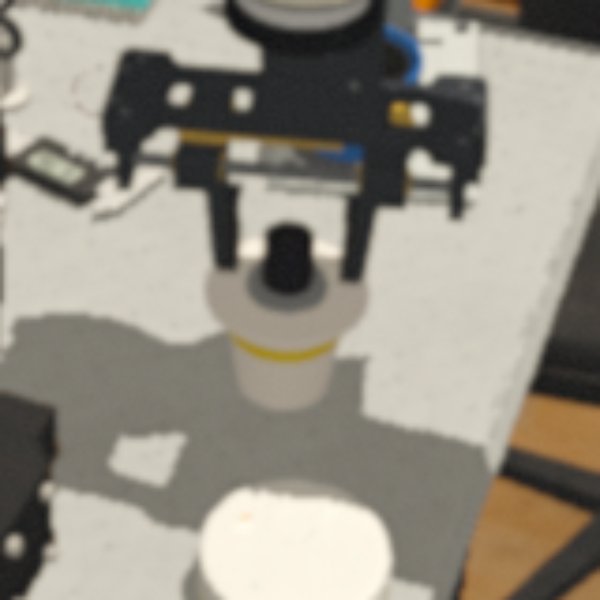

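Both fingers straddle the knob, so I'll finish lowering and then close.

>>> step_arm(increments=[{"tx":1.5,"ty":-0.5,"tz":3,"yaw":0},{"tx":1.5,"ty":-0.5,"tz":3,"yaw":0}])

```text
t: 2.9
position: [0.5158, 0.0845, 0.0745]
tcp_rot: [0.001, 0.615, 0.788, 0.001]
ft_force: [0.3, -0.3, 0.1]
grip_width: 0.604
```

>>> step_arm(increments=[{"tx":0,"ty":0,"tz":0,"yaw":0},{"tx":0,"ty":0,"tz":0,"yaw":0},{"tx":0,"ty":0,"tz":0,"yaw":0},{"tx":0,"ty":0,"tz":0,"yaw":0},{"tx":0,"ty":0,"tz":0,"yaw":0}], gripper=0.0, grip_force=35)

```text
t: 3.4
position: [0.5155, 0.0844, 0.0738]
tcp_rot: [0.0, 0.615, 0.788, 0.0]
ft_force: [0.6, -0.3, 0.6]
grip_width: 0.306
```

>>> step_arm(increments=[{"tx":0,"ty":0,"tz":-10,"yaw":0},{"tx":0,"ty":0,"tz":-40,"yaw":0},{"tx":0,"ty":0,"tz":-80,"yaw":0},{"tx":0,"ty":0,"tz":-110,"yaw":0},{"tx":0,"ty":0,"tz":-120,"yaw":0},{"tx":0,"ty":0,"tz":-120,"yaw":0}])

```text
t: 4.0
position: [0.5164, 0.0845, 0.1956]
tcp_rot: [0.001, 0.615, 0.788, 0.001]
ft_force: [0.2, -0.9, -1.7]
grip_width: 0.31
```

```bash
python3 -c "
from h import *
import cv2
togo(.54635,-.134,.19,1.8196)
cv2.imwrite('pics/w3.png',arm.capture('wrist')[:,:,::-1])
"
```

```text
t 4.00 pos [0.5164 0.0845 0.1956] head 1.816 F [ 0.2 -0.9 -1.7] grip 0.31 q6 -0.13
togo [-219.2  -24.     5.7] yaw -0.004
```

View pics/w3.png

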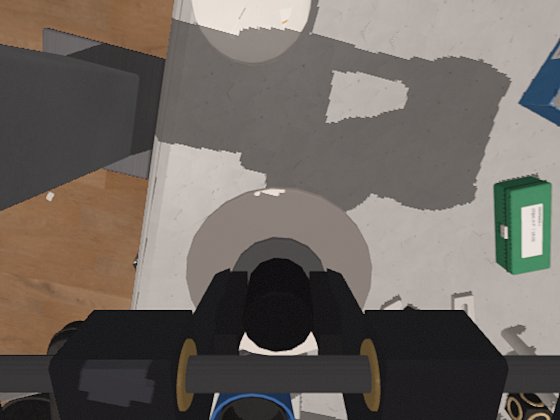

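The knob is gripped at 27 mm. I'll lift higher and pass beyond the nest so the wrist camera can look back at it.

>>> step_arm(increments=[{"tx":-10,"ty":-2,"tz":-35,"yaw":0},{"tx":-50,"ty":-6,"tz":-55,"yaw":0},{"tx":-95,"ty":-10,"tz":-55,"yaw":0},{"tx":-140,"ty":-14,"tz":-55,"yaw":0},{"tx":-185,"ty":-18,"tz":-55,"yaw":0},{"tx":-230,"ty":-22,"tz":-55,"yaw":0},{"tx":-270,"ty":-24,"tz":-55,"yaw":0},{"tx":-294,"ty":-24,"tz":-55,"yaw":0}])

```text
t: 4.85
position: [0.5618, -0.2092, 0.2451]
tcp_rot: [-0.002, 0.616, 0.788, -0.001]
ft_force: [0.3, 0.2, -1.7]
grip_width: 0.31
```

>>> step_arm(increments=[{"tx":0,"ty":0,"tz":0,"yaw":0},{"tx":0,"ty":0,"tz":0,"yaw":0},{"tx":0,"ty":0,"tz":0,"yaw":0}])

```text
t: 5.15
position: [0.5624, -0.2054, 0.247]
tcp_rot: [-0.002, 0.615, 0.788, -0.0]
ft_force: [0.0, 0.3, -1.7]
grip_width: 0.305
```

```bash
python3 -c "
from h import *
import cv2
togo(.54635,-.134,.19,1.8196)
np.save('w4.npy',arm.camera_params('wrist')['world_from_camera'])
cv2.imwrite('pics/w4.png',arm.capture('wrist')[:,:,::-1])
togo(.54635,-.134,.19,1.8196)
print(proj('wrist',[.54635,-.134,.074]))
"
```

```text
t 5.15 pos [ 0.5624 -0.2054  0.247 ] head 1.816 F [ 0.   0.3 -1.7] grip 0.305 q6 -0.64
togo [73.   1.9 57.1] yaw -0.003
t 5.20 pos [ 0.5627 -0.2052  0.2475] head 1.817 F [ 0.7 -0.2 -1.5] grip 0.306 q6 -0.64
togo [73.   1.6 57.7] yaw -0.003
[278.98831439 107.11770643]
```

View pics/w4.png

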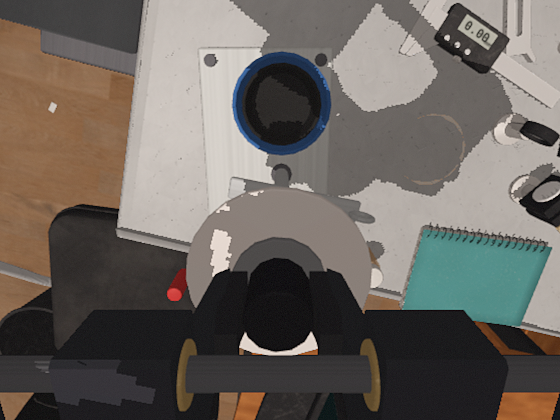

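```bash
python3 - <<'E'
from h import *
import cv2
a=cv2.imread('pics/w4.png')
cv2.imwrite('pics/w4z.png',cv2.resize(a[35:175,190:345],None,fx=4,fy=4,interpolation=cv2.INTER_CUBIC))
cv2.imwrite('pics/w4y.png',cv2.resize(a[180:360,170:390],None,fx=3.3,fy=3.3,interpolation=cv2.INTER_CUBIC))
hsv=cv2.cvtColor(a,cv2.COLOR_BGR2HSV)
m=cv2.inRange(hsv,(100,120,40),(130,255,255));m[:40]=0;m[170:]=0;m[:,:220]=0;m[:,345:]=0
c=max(cv2.findContours(m,0,1)[0],key=cv2.contourArea);e=cv2.fitEllipse(cv2.convexHull(c));print(e)
print(ray('wrist',e[0],.074))
# expected TCP-axis features of the held pot: flange top (TCP z -.0095 lower), radius .044
s,R=st();o=s["position"]
F=o+R[:,2]*.0095;K=o-R[:,2]*.0255
print("flange expected",[np.round(proj('wrist',F+R@[.044*np.cos(t),.044*np.sin(t),0]),1).tolist() for t in(0,1.571,4.712)])
E
```

```text
((281.2355651855469, 102.89488220214844), (97.65434265136719, 102.18798065185547), 3.7282891273498535)
[ 0.5473364  -0.13029186  0.074     ]
flange expected [[275.8, 189.3], [369.1, 279.9], [182.8, 279.9]]
```

View pics/w4z.png

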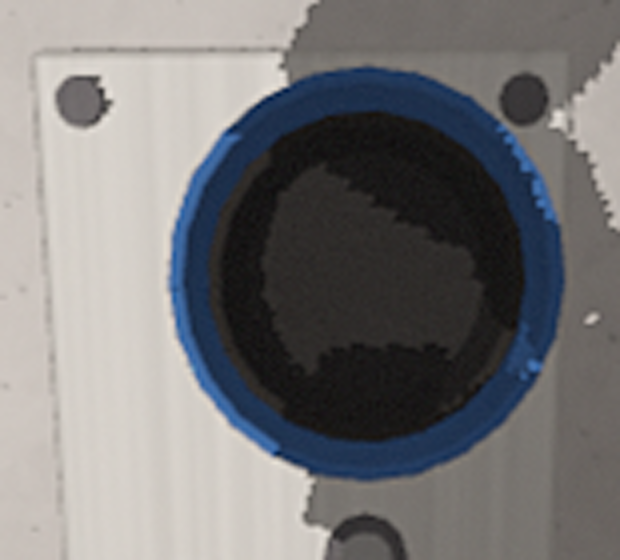

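View pics/w4y.png

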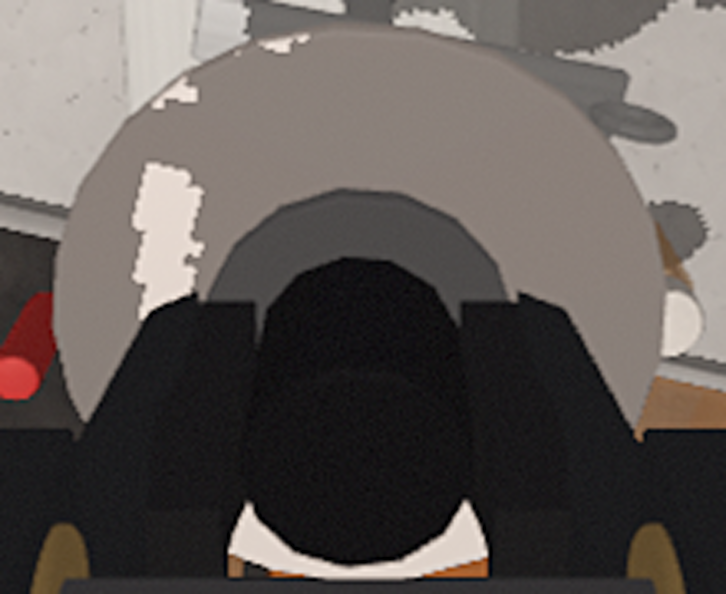

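```bash
python3 - <<'E'
from h import *
import cv2
def blue(a,roi):
    hsv=cv2.cvtColor(a,cv2.COLOR_BGR2HSV);m=cv2.inRange(hsv,(100,100,30),(130,255,255))
    k=np.zeros_like(m);x0,x1,y0,y1=roi;k[y0:y1,x0:x1]=m[y0:y1,x0:x1]
    return cv2.convexHull(max(cv2.findContours(k,0,1)[0],key=cv2.contourArea))
for n,f,roi in(("top","a_top",(290,350,205,260)),("side","a_side",(300,350,180,230)),("wrist","w4",(220,345,40,170))):
    a=cv2.imread(f'pics/{f}.png');h=blue(a,roi)[:,0].astype(float)
    print(n,h.min(0),h.max(0))
    for c in((.5463,-.1341),(.5465,-.131)):
        E=np.array([proj(n,[c[0]+.0415*np.cos(t),c[1]+.0415*np.sin(t),.074]) for t in np.linspace(0,6.28,60)])
        B=np.array([proj(n,[c[0]+.03*np.cos(t),c[1]+.03*np.sin(t),.070]) for t in np.linspace(0,6.28,60)])
        print(c,E.min(0).round(1),E.max(0).round(1),"liner",B.min(0).round(1),B.max(0).round(1))
E
```

```text
top [303. 212.] [338. 247.]
(0.5463, -0.1341) [302.8 211.1] [339.6 248. ] liner [307.8 216.3] [334.3 242.9]
(0.5465, -0.131) [301.5 211. ] [338.3 248. ] liner [306.4 216.2] [332.9 242.8]
side [309. 186.] [341. 222.]
(0.5463, -0.1341) [307.5 184.7] [343.  203.8] liner [312.3 188.7] [338.  202.5]
(0.5465, -0.131) [307.  185.3] [342.6 204.5] liner [311.8 189.3] [337.5 203.2]
wrist [233.  52.] [330. 154.]
(0.5463, -0.1341) [229.   52.9] [328.8 157.1] liner [243.3  68.7] [314.5 143.1]
(0.5465, -0.131) [230.   48.8] [330.1 153.7] liner [244.3  64.8] [315.8 139.6]
```

```bash
python3 -c "
from h import *
togo(.546,-.1325,.16,1.8196)"
```

```text
t 5.20 pos [ 0.5627 -0.2052  0.2475] head 1.817 F [ 0.7 -0.2 -1.5] grip 0.306 q6 -0.64
togo [74.5  1.7 87.7] yaw -0.003
```

>>> step_arm(increments=[{"tx":30,"ty":1,"tz":0,"yaw":0},{"tx":60,"ty":1.5,"tz":5,"yaw":0},{"tx":74,"ty":1.7,"tz":20,"yaw":0},{"tx":74.5,"ty":1.7,"tz":45,"yaw":0},{"tx":74.5,"ty":1.7,"tz":65,"yaw":0},{"tx":74.5,"ty":1.7,"tz":75,"yaw":0},{"tx":74.5,"ty":1.7,"tz":80,"yaw":0},{"tx":74.5,"ty":1.7,"tz":80,"yaw":0}])

```text
t: 6.0
position: [0.5467, -0.1335, 0.1685]
tcp_rot: [-0.0, 0.615, 0.788, -0.0]
ft_force: [-0.1, 0.8, -0.6]
grip_width: 0.304
```

```bash
python3 -c "
from h import *
import cv2
togo(.546,-.1325,.1185,1.8196)
cv2.imwrite('pics/s5.png',cv2.resize(arm.capture('side')[110:260,240:400,::-1],(640,600),interpolation=2))
togo(.546,-.1325,.1185,1.8196)
"
```

```text
t 6.00 pos [ 0.5467 -0.1335  0.1685] head 1.816 F [-0.1  0.8 -0.6] grip 0.304 q6 -0.53
togo [ 1.2 -0.4 50. ] yaw -0.003
t 6.05 pos [ 0.5472 -0.1339  0.1693] head 1.816 F [ 0.   0.7 -1.1] grip 0.308 q6 -0.53
togo [ 1.6 -0.9 50.8] yaw -0.003
```

View pics/s5.png

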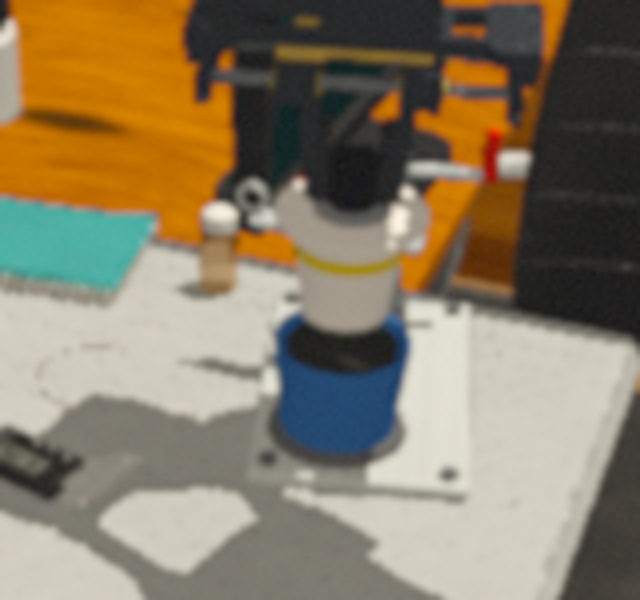

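>>> step_arm(increments=[{"tx":1.2,"ty":-0.6,"tz":7,"yaw":0},{"tx":1.2,"ty":-0.6,"tz":14,"yaw":0},{"tx":1.2,"ty":-0.6,"tz":21,"yaw":0},{"tx":1.2,"ty":-0.6,"tz":27,"yaw":0},{"tx":1.2,"ty":-0.6,"tz":32,"yaw":0},{"tx":1.2,"ty":-0.6,"tz":36,"yaw":0},{"tx":1.2,"ty":-0.6,"tz":40,"yaw":0},{"tx":1.2,"ty":-0.6,"tz":40,"yaw":0}])

```text
t: 6.85
position: [0.5456, -0.1329, 0.128]
tcp_rot: [-0.001, 0.615, 0.788, -0.0]
ft_force: [0.7, -0.5, -2.2]
grip_width: 0.311
```

>>> step_arm(increments=[{"tx":0,"ty":0,"tz":2,"yaw":0},{"tx":0,"ty":0,"tz":4,"yaw":0},{"tx":0,"ty":0,"tz":4,"yaw":0}])

```text
t: 7.15
position: [0.5459, -0.1329, 0.1245]
tcp_rot: [-0.0, 0.615, 0.788, -0.0]
ft_force: [-0.2, -1.0, -0.8]
grip_width: 0.306
```

>>> step_arm(increments=[{"tx":0,"ty":0,"tz":1,"yaw":0},{"tx":0,"ty":0,"tz":3,"yaw":0},{"tx":0,"ty":0,"tz":3,"yaw":0}])

```text
t: 7.45
position: [0.5458, -0.133, 0.1214]
tcp_rot: [-0.0, 0.615, 0.788, -0.0]
ft_force: [-1.0, 0.2, -1.0]
grip_width: 0.31
```

>>> step_arm(increments=[{"tx":0,"ty":0,"tz":1,"yaw":0},{"tx":0,"ty":0,"tz":2,"yaw":0},{"tx":0,"ty":0,"tz":2,"yaw":0}])

```text
t: 7.75
position: [0.5459, -0.133, 0.1195]
tcp_rot: [-0.0, 0.615, 0.788, -0.0]
ft_force: [-0.5, -0.2, -1.1]
grip_width: 0.306
```

>>> step_arm(increments=[{"tx":0,"ty":0,"tz":1,"yaw":0},{"tx":0,"ty":0,"tz":2,"yaw":0},{"tx":0,"ty":0,"tz":2,"yaw":0}])

```text
t: 8.05
position: [0.5462, -0.133, 0.1178]
tcp_rot: [0.0, 0.615, 0.788, 0.0]
ft_force: [-0.0, 0.1, 0.6]
grip_width: 0.307
```

>>> step_arm(increments=[{"tx":0,"ty":0,"tz":1,"yaw":0},{"tx":0,"ty":0,"tz":2,"yaw":0},{"tx":0,"ty":0,"tz":2,"yaw":0}])

```text
t: 8.35
position: [0.5465, -0.1331, 0.1165]
tcp_rot: [0.0, 0.615, 0.788, 0.0]
ft_force: [-1.1, -0.3, 4.9]
grip_width: 0.307
```

Touchdown is at TCP z ≈ 0.118, as predicted. I'll press on down to z ≈ 0.104.

>>> step_arm(increments=[{"tx":0,"ty":0,"tz":1,"yaw":0},{"tx":0,"ty":0,"tz":2,"yaw":0},{"tx":0,"ty":0,"tz":3,"yaw":0},{"tx":0,"ty":0,"tz":4,"yaw":0},{"tx":0,"ty":0,"tz":4,"yaw":0}])

```text
t: 8.85
position: [0.5465, -0.1331, 0.1125]
tcp_rot: [0.0, 0.615, 0.788, 0.0]
ft_force: [-0.9, -0.3, 5.7]
grip_width: 0.31
```

>>> step_arm(increments=[{"tx":0,"ty":0,"tz":1,"yaw":0},{"tx":0,"ty":0,"tz":2,"yaw":0},{"tx":0,"ty":0,"tz":3,"yaw":0},{"tx":0,"ty":0,"tz":4,"yaw":0},{"tx":0,"ty":0,"tz":4,"yaw":0}])

```text
t: 9.35
position: [0.5466, -0.1331, 0.1087]
tcp_rot: [0.001, 0.615, 0.788, 0.0]
ft_force: [-0.8, 0.3, 6.4]
grip_width: 0.308
```

```bash
python3 -c "
from h import *
import cv2
togo(.546,-.1325,.104,1.8196)
cv2.imwrite('pics/s6.png',cv2.resize(arm.capture('side')[130:250,265,:].reshape(120,1,3) if 0 else arm.capture('side')[130:250,260:390,::-1],(650,600),interpolation=2))
"
```

```text
t 9.35 pos [ 0.5466 -0.1331  0.1087] head 1.816 F [-0.8  0.3  6.4] grip 0.308 q6 -0.53
togo [ 0.7 -0.4  4.7] yaw -0.004
```

View pics/s6.png

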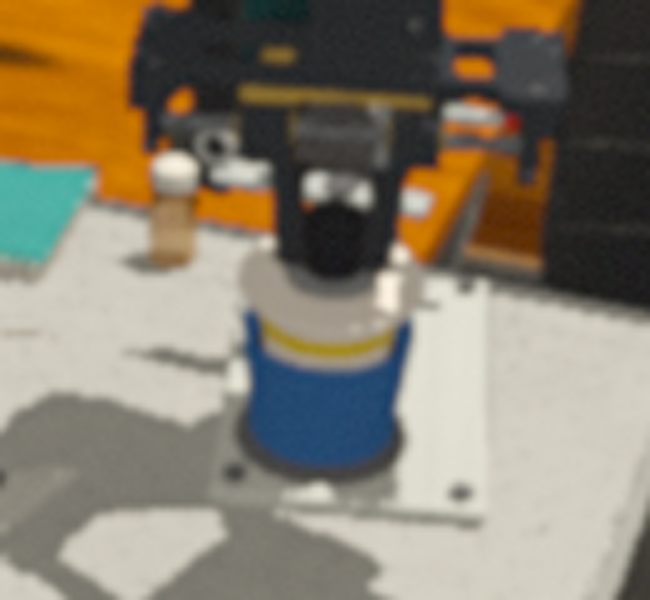

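The band is just above the rim, so I'll push about 5 mm more.

>>> step_arm(increments=[{"tx":0,"ty":0,"tz":1,"yaw":0},{"tx":0,"ty":0,"tz":2,"yaw":0},{"tx":0,"ty":0,"tz":3,"yaw":0},{"tx":0,"ty":0,"tz":4,"yaw":0},{"tx":0,"ty":0,"tz":4.8,"yaw":0},{"tx":0,"ty":0,"tz":4.8,"yaw":0}])

```text
t: 10.0
position: [0.5466, -0.1331, 0.1041]
tcp_rot: [0.001, 0.615, 0.788, 0.0]
ft_force: [-1.8, 0.3, 7.5]
grip_width: 0.309
```

```bash
python3 -c "
from h import *
import cv2
togo(.546,-.1325,.104,1.8196)
cv2.imwrite('pics/s7.png',cv2.resize(arm.capture('side')[130:250,260:390,::-1],(650,600),interpolation=2))
"
```

```text
t 10.00 pos [ 0.5466 -0.1331  0.1041] head 1.816 F [-1.8  0.3  7.5] grip 0.309 q6 -0.53
togo [ 0.8 -0.5  0.1] yaw -0.004
```

View pics/s7.png

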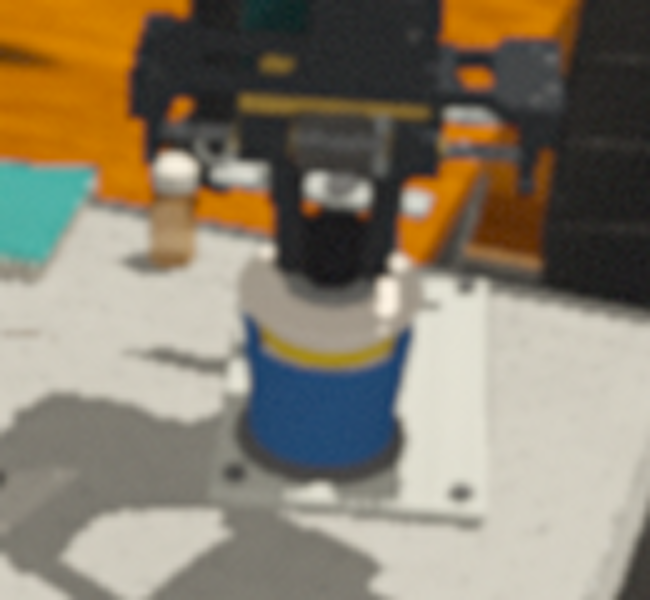

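The rim line now meets the band's lower edge in this oblique view, which puts it at about mid-band. That agrees with the 14 mm travel, so I'll release and lift.

>>> step_arm(increments=[{"tx":0,"ty":0,"tz":0,"yaw":0},{"tx":0,"ty":0,"tz":0,"yaw":0},{"tx":0,"ty":0,"tz":0,"yaw":0},{"tx":0,"ty":0,"tz":0,"yaw":0}], gripper=0.6)

```text
t: 10.45
position: [0.5457, -0.1329, 0.1025]
tcp_rot: [-0.0, 0.615, 0.788, -0.0]
ft_force: [-0.8, -0.2, 0.1]
grip_width: 0.599
```

>>> step_arm(increments=[{"tx":0,"ty":0,"tz":-10,"yaw":0},{"tx":0,"ty":0,"tz":-30,"yaw":0},{"tx":0,"ty":0,"tz":-70,"yaw":0},{"tx":-30,"ty":0,"tz":-110,"yaw":0},{"tx":-70,"ty":0,"tz":-140,"yaw":0},{"tx":-110,"ty":0,"tz":-150,"yaw":0},{"tx":-120,"ty":0,"tz":-150,"yaw":0},{"tx":-120,"ty":0,"tz":-150,"yaw":0}])

```text
t: 11.25
position: [0.5752, -0.2508, 0.2533]
tcp_rot: [0.0, 0.616, 0.787, 0.0]
ft_force: [0.7, 1.3, 0.2]
grip_width: 0.594
```

```bash
python3 -c "
from h import *
import cv2
togo(.546,-.1325,.104,1.8196)
w=arm.capture('wrist')
np.save('w8.npy',arm.camera_params('wrist')['world_from_camera'])
cv2.imwrite('pics/w8.png',w[:,:,::-1])
cv2.imwrite('pics/s8.png',cv2.resize(arm.capture('side')[130:250,260:390,::-1],(650,600),interpolation=2))
togo(.546,-.1325,.104,1.8196)
"
```

```text
t 11.25 pos [ 0.5752 -0.2508  0.2533] head 1.813 F [0.7 1.3 0.2] grip 0.594 q6 -0.69
togo [121.9  -0.  149.3] yaw -0.006
t 11.35 pos [ 0.5743 -0.2484  0.2518] head 1.816 F [-0.3  0.2 -0. ] grip 0.599 q6 -0.69
togo [119.    0.9 148.1] yaw -0.004
```

View pics/w8.png

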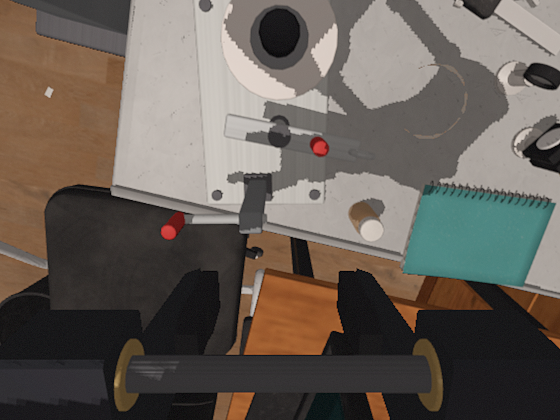

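View pics/s8.png

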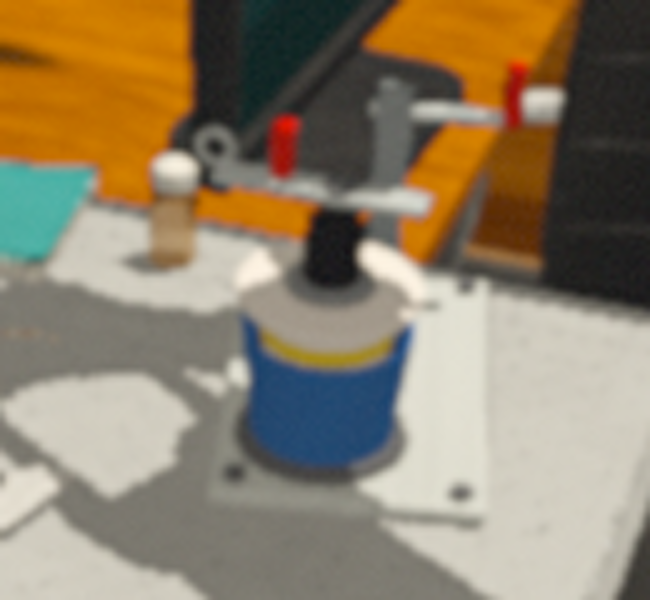

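The pot is nested. In the wrist view the peg top is near (321,148), the hinge at (279,131) and the pin knob top at (168,232).

```bash
python3 - <<'E'
from h import *
c=(.546,-.1325,.2487)
s,R=st();b=R[:,1]*.0015
def W2C(p):
    k,q=np.cos(c[2]),np.sin(c[2]);d=np.array(p[:2])-c[:2];return np.round(1000*np.array([k*d[0]+q*d[1],-q*d[0]+k*d[1]]),1)
for n,uv,z in(("peg",(321.5,148.5),.138),("hinge",(279,131),.108),("knob",(168,232.5),.149),("potknob",(279,31),.130)):
    p=ray('wrist',uv,z)-b;print(n,p.round(4),W2C(p))
for n,p in(("peg0.25",(30*np.cos(.25)/1000,-.07-.03*np.sin(.25),0)),("pin",(-.085,-.134,0))):print(n,C2W(c,p))
E
```

```text
peg [ 0.5917 -0.1954  0.138 ] [ 28.8 -72.2]
hinge [ 0.5606 -0.1937  0.108 ] [ -0.9 -62.9]
knob [ 0.4993 -0.279   0.149 ] [ -81.4 -130.5]
potknob [ 0.5445 -0.1294  0.13  ] [-0.7  3.3]
peg0.25 [ 0.59323007 -0.20038533  0.        ]
pin [ 0.49659849 -0.28329951  0.        ]
```

```bash
cat >> h.py <<'E'
c=(.546,-.1325,.2487)
def push(a,off,r=.028):
    p=(r*np.cos(a)+off*np.sin(a),-.07-r*np.sin(a)+off*np.cos(a),0)
    w=C2W(c,p);return w[0],w[1],np.pi/2-a+c[2]
E
python3 -c "
from h import *
x,y,h=push(.28,.027);print(x,y,h);togo(x,y,.116,h)"
```

```text
0.5920613389854777 -0.17423580760475982 1.5394963267948965
t 11.35 pos [ 0.5743 -0.2484  0.2518] head 1.816 F [-0.3  0.2 -0. ] grip 0.599 q6 -0.69
togo [ 67.4  35.4 135.9] yaw 0.276
```

>>> step_arm(increments=[{"tx":22,"ty":11,"tz":10,"yaw":0.1},{"tx":45,"ty":23,"tz":30,"yaw":0.2},{"tx":66,"ty":35,"tz":50,"yaw":0.27},{"tx":67,"ty":35,"tz":70,"yaw":0.27},{"tx":67,"ty":35,"tz":85,"yaw":0.27},{"tx":67,"ty":35,"tz":90,"yaw":0.27},{"tx":67,"ty":35,"tz":90,"yaw":0.27},{"tx":67,"ty":35,"tz":90,"yaw":0.27}], gripper=0.0)

```text
t: 12.15
position: [0.5932, -0.1763, 0.1637]
tcp_rot: [0.0, 0.716, 0.698, 0.0]
ft_force: [0.3, -0.6, -0.1]
grip_width: 0.004
```

```bash
python3 -c "
from h import *
import cv2
x,y,h=push(.28,.027);togo(x,y,.116,h)
cv2.imwrite('pics/s9.png',cv2.resize(arm.capture('side')[110:230,260:390,::-1],(650,600),interpolation=2))
cv2.imwrite('pics/t9.png',cv2.resize(arm.capture('top')[160:280,290:420,::-1],(650,600),interpolation=2))
x,y,h=push(.28,.027);togo(x,y,.116,h)
"
```

```text
t 12.15 pos [ 0.5932 -0.1763  0.1637] head 1.545 F [ 0.3 -0.6 -0.1] grip 0.004 q6 -0.30
togo [ 2.  -1.2 47.7] yaw 0.006
t 12.25 pos [ 0.5936 -0.1766  0.1643] head 1.545 F [-0.1 -0.4  0.2] grip 0.005 q6 -0.30
togo [ 2.3 -1.7 48.3] yaw 0.006
```

View pics/s9.png

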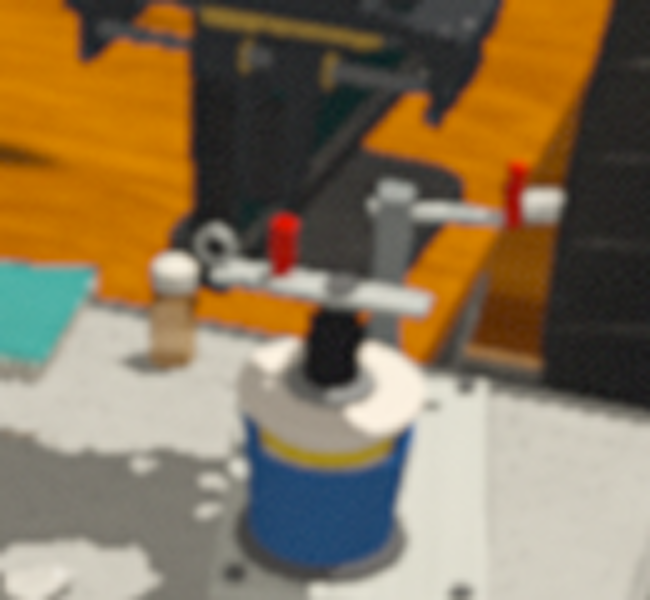

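View pics/t9.png

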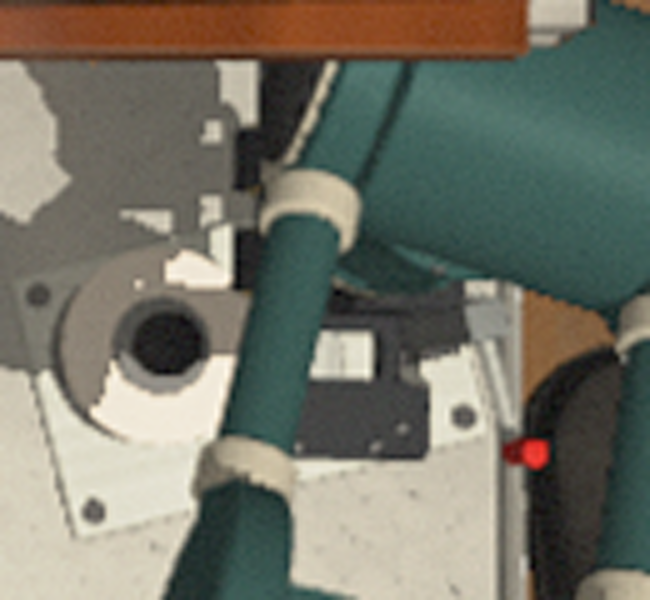

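```bash
python3 -c "
from h import *
f=lambda p:np.round((proj('side',p)-[260,110])*5)
s,R=st();print('tcp',f(s['position']),'down',f([s['position'][0],s['position'][1],.116]))
for a in(.2,.28,.35):
  print(a,f(C2W(c,(.03*np.cos(a),-.07-.03*np.sin(a),.138))),f(C2W(c,(.03*np.cos(a),-.07-.03*np.sin(a),.108))))
print('hinge',f(C2W(c,(0,-.07,.108))),'pin',f(C2W(c,(-.085,-.134,.149))),'potknob',f((.546,-.1325,.130)), 'loop',f(C2W(c,(.064*np.cos(.28),-.07-.064*np.sin(.28),.118))))
"
```

```text
tcp [268. 191.] down [264. 281.]
0.2 [282. 221.] [279. 275.]
0.28 [283. 218.] [280. 273.]
0.35 [285. 217.] [282. 271.]
hinge [338. 286.] pin [523. 162.] potknob [333. 318.] loop [216. 241.]
```

The model's predictions match the picture (peg, loop, hinge, pin and knob). Next I lower behind the peg.

>>> step_arm(increments=[{"tx":2,"ty":-1.5,"tz":15,"yaw":0},{"tx":2,"ty":-1.5,"tz":28,"yaw":0},{"tx":2,"ty":-1.5,"tz":38,"yaw":0},{"tx":2,"ty":-1.5,"tz":45,"yaw":0},{"tx":2,"ty":-1.5,"tz":48,"yaw":0},{"tx":2,"ty":-1.5,"tz":48,"yaw":0},{"tx":2,"ty":-1.5,"tz":48,"yaw":0}])

```text
t: 12.95
position: [0.5917, -0.174, 0.1151]
tcp_rot: [0.0, 0.716, 0.698, 0.0]
ft_force: [0.1, -0.2, -0.4]
grip_width: 0.007
```

```bash
python3 -c "
from h import *
s,R=st();print(s['position'],s['ft_force'])
for a,o in((.28,.022),(.28,.017),(.36,.016),(.44,.015),(.52,.015),(.6,.015),(.68,.015),(.76,.015)):
  x,y,h=push(a,o);d=R.T@(np.array([x,y,.116])-s['position'])*1000
  print(d.round(1),round(np.arctan2(R[1,0],R[0,0])-h,3))
"
```

```text
[ 0.59167051 -0.17398856  0.11513064] [ 0.06316028 -0.22696821 -0.38614021]
[-5.2  0.4 -0.9] 0.006
[-10.2   0.3  -0.9] 0.006
[-13.5   1.5  -0.9] 0.086
[-16.9   2.3  -0.9] 0.166
[-19.3   3.   -0.9] 0.246
[-21.8   3.6  -0.9] 0.326
[-24.3   3.9  -0.9] 0.406
[-26.9   4.   -0.9] 0.486
```

>>> step_arm(increments=[{"tx":-5,"ty":0.4,"tz":-0.9,"yaw":0},{"tx":-10,"ty":0.4,"tz":-0.9,"yaw":0.01},{"tx":-13.5,"ty":1.5,"tz":-0.9,"yaw":0.08},{"tx":-17,"ty":2.3,"tz":-0.9,"yaw":0.16},{"tx":-19.3,"ty":3,"tz":-0.9,"yaw":0.24},{"tx":-21.8,"ty":3.6,"tz":-0.9,"yaw":0.32},{"tx":-24.3,"ty":3.9,"tz":-0.9,"yaw":0.4},{"tx":-27,"ty":4,"tz":-0.9,"yaw":0.48}])

```text
t: 13.75
position: [0.5958, -0.2013, 0.1167]
tcp_rot: [0.001, 0.862, 0.506, 0.001]
ft_force: [1.2, 1.9, -0.1]
grip_width: 0.006
```

```bash
python3 -c "
from h import *
import cv2
s,R=st();print(s['position'],s['ft_force'],s['ft_torque'])
for a,o in((.86,.015),(.96,.015),(1.06,.015),(1.16,.015),(1.26,.015),(1.36,.015),(1.46,.015),(1.57,.015)):
  x,y,h=push(a,o);d=R.T@(np.array([x,y,.116])-s['position'])*1000
  print(d.round(1),round(np.arctan2(R[1,0],R[0,0])-h,3))
cv2.imwrite('pics/s10.png',cv2.resize(arm.capture('side')[110:230,260:390,::-1],(650,600),interpolation=2))
"
```

```text
[ 0.59577386 -0.20132401  0.11665548] [ 1.15374991  1.9446621  -0.10698667] [ 0.21739777 -0.26022257  0.0512893 ]
[-2.9  0.5  0.7] 0.102
[-5.9  1.5  0.7] 0.202
[-9.   2.3  0.6] 0.302
[-12.2   2.7   0.6] 0.402
[-15.3   2.9   0.6] 0.502
[-18.5   2.7   0.6] 0.602
[-21.6   2.2   0.6] 0.702
[-25.    1.3   0.6] 0.812
```

View pics/s10.png

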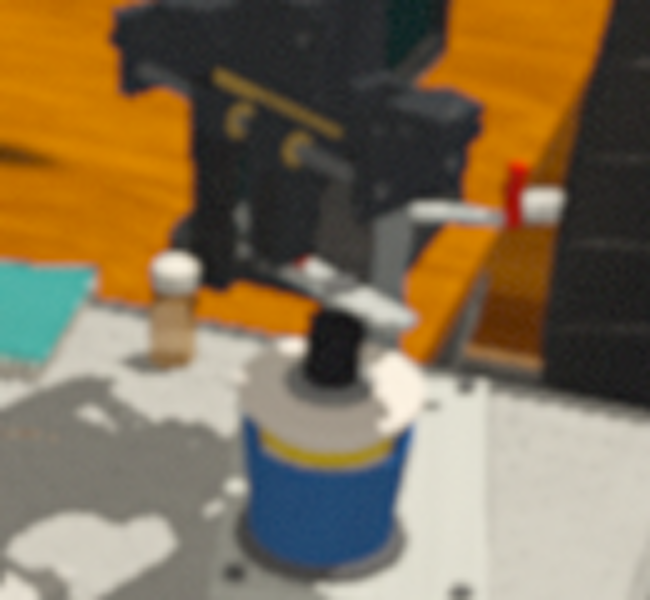

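The hasp is turning with about 2 N on the tool, so I'll keep going round the arc.

>>> step_arm(increments=[{"tx":-2.9,"ty":0.5,"tz":0.3,"yaw":0.1},{"tx":-5.9,"ty":1.5,"tz":0.3,"yaw":0.2},{"tx":-9,"ty":2.3,"tz":0.3,"yaw":0.3},{"tx":-12.2,"ty":2.7,"tz":0.3,"yaw":0.4},{"tx":-15.3,"ty":2.9,"tz":0.3,"yaw":0.5},{"tx":-18.5,"ty":2.7,"tz":0.3,"yaw":0.6},{"tx":-21.6,"ty":2.2,"tz":0.3,"yaw":0.7},{"tx":-25,"ty":1.3,"tz":0.3,"yaw":0.81}])

```text
t: 14.6
position: [0.5849, -0.2239, 0.1164]
tcp_rot: [0.0, 0.992, 0.126, 0.001]
ft_force: [6.0, 4.3, 0.4]
grip_width: 0.002
```

```bash
python3 -c "
from h import *
import cv2
x,y,h=push(1.571,.015);togo(x,y,.116,h)
cv2.imwrite('pics/s11.png',cv2.resize(arm.capture('side')[110:230,260:390,::-1],(650,600),interpolation=2))
togo(x,y,.116,h)
"
```

```text
t 14.60 pos [ 0.5849 -0.2239  0.1164] head 0.252 F [6.  4.3 0.4] grip 0.002 q6 0.91
togo [-0.2 -0.2  0.4] yaw 0.004
t 14.65 pos [ 0.5851 -0.2238  0.1165] head 0.247 F [ 3.1  1.1 -0.6] grip 0.004 q6 0.92
togo [-0.4 -0.1  0.5] yaw -0.001
```

View pics/s11.png

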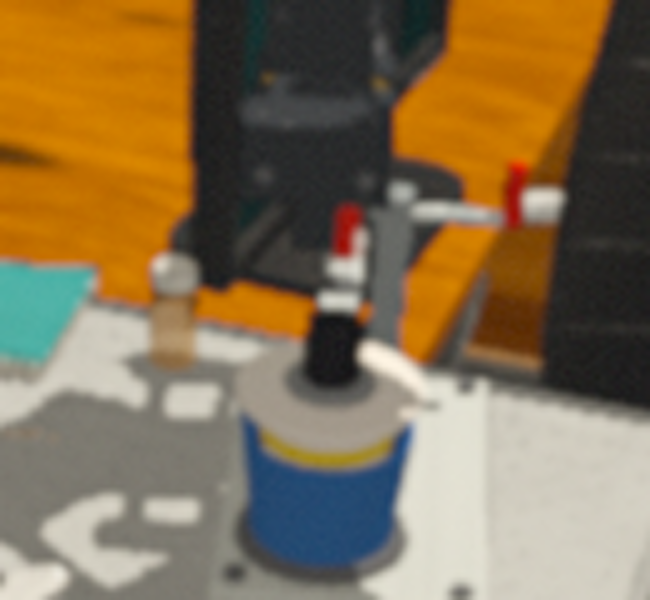

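>>> step_arm(increments=[{"tx":-1,"ty":0,"tz":0,"yaw":0},{"tx":-2,"ty":0,"tz":0,"yaw":0},{"tx":-2,"ty":0,"tz":0,"yaw":0}])

```text
t: 14.95
position: [0.5848, -0.2238, 0.1166]
tcp_rot: [0.001, 0.992, 0.129, 0.003]
ft_force: [7.9, 3.0, -3.1]
grip_width: 0.003
```

>>> step_arm(increments=[{"tx":-1,"ty":0,"tz":0,"yaw":0},{"tx":-2,"ty":0,"tz":0,"yaw":0},{"tx":-2,"ty":0,"tz":0,"yaw":0}])

```text
t: 15.25
position: [0.5847, -0.2239, 0.1167]
tcp_rot: [0.001, 0.992, 0.129, 0.005]
ft_force: [12.8, 5.1, -5.4]
grip_width: 0.005
```

The force rises with no motion, so the hasp is at its stop. Next I back off, rise, and look.

>>> step_arm(increments=[{"tx":10,"ty":0,"tz":0,"yaw":0},{"tx":15,"ty":0,"tz":-10,"yaw":0},{"tx":15,"ty":0,"tz":-40,"yaw":0},{"tx":0,"ty":0,"tz":-80,"yaw":0},{"tx":-40,"ty":15,"tz":-100,"yaw":0},{"tx":-85,"ty":25,"tz":-100,"yaw":0},{"tx":-120,"ty":34,"tz":-100,"yaw":0},{"tx":-120,"ty":34,"tz":-100,"yaw":0}])

```text
t: 16.05
position: [0.4689, -0.2896, 0.2166]
tcp_rot: [0.001, 0.992, 0.126, -0.001]
ft_force: [0.1, 0.2, -0.0]
grip_width: 0.005
```

```bash
python3 -c "
from h import *
import cv2
s,R=st()
w=C2W(c,(-.110,-.134,0));togo(w[0],w[1],.124,c[2])
cv2.imwrite('pics/w12.png',arm.capture('wrist')[:,:,::-1])
cv2.imwrite('pics/s12.png',cv2.resize(arm.capture('side')[110:230,260:390,::-1],(650,600),interpolation=2))
togo(w[0],w[1],.124,c[2])
print('knob exp',proj('wrist',C2W(c,(-.085,-.134,.149))),'loop',proj('wrist',C2W(c,(0,-.134,.118))),'peg',proj('wrist',C2W(c,(0,-.1,.138))))
"
```

```text
t 16.05 pos [ 0.4689 -0.2896  0.2166] head 0.253 F [ 0.1  0.2 -0. ] grip 0.005 q6 0.72
togo [ 3.6  0.6 92.6] yaw 0.005
t 16.15 pos [ 0.472  -0.2884  0.2164] head 0.255 F [0.3 0.6 0.8] grip 0.005 q6 0.72
togo [ 0.1  1.1 92.4] yaw 0.006
knob exp [280.98984248 196.91316901] loop [281.73778003  48.04051821] peg [220.83766387  43.40379681]
```

View pics/w12.png

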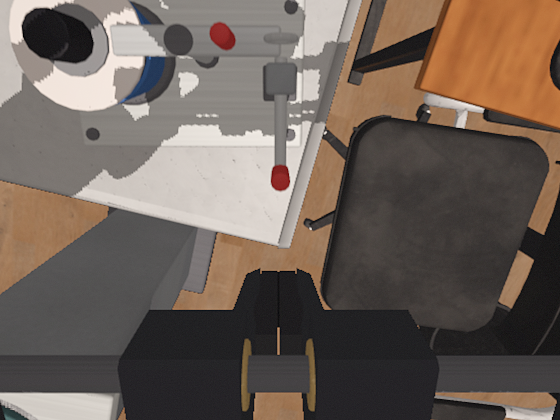

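View pics/s12.png

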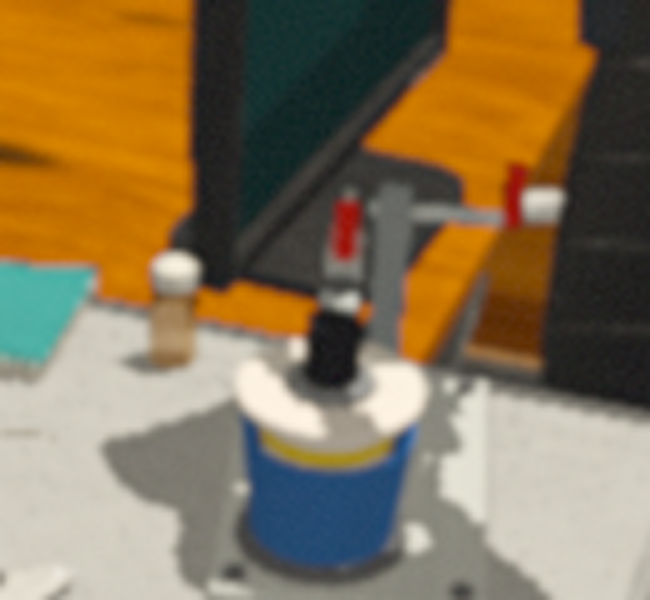

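The hasp is closed and the loop lines up with the pin. The pin knob is at (281,183), straight ahead. Now I lower and push.

>>> step_arm(increments=[{"tx":0,"ty":0.5,"tz":25,"yaw":0},{"tx":0,"ty":1,"tz":50,"yaw":0},{"tx":0,"ty":1,"tz":70,"yaw":0},{"tx":0,"ty":1,"tz":83,"yaw":0},{"tx":0,"ty":1,"tz":90,"yaw":0},{"tx":0,"ty":1,"tz":90,"yaw":0},{"tx":0,"ty":1,"tz":90,"yaw":0}])

```text
t: 16.85
position: [0.4735, -0.2889, 0.1262]
tcp_rot: [0.0, 0.992, 0.128, 0.0]
ft_force: [0.9, 0.2, -0.7]
grip_width: 0.006
```

>>> step_arm(increments=[{"tx":5,"ty":0,"tz":0,"yaw":0},{"tx":10,"ty":0,"tz":0,"yaw":0},{"tx":15,"ty":0,"tz":0,"yaw":0},{"tx":20,"ty":0,"tz":0,"yaw":0},{"tx":25,"ty":0,"tz":0,"yaw":0},{"tx":30,"ty":0,"tz":0,"yaw":0},{"tx":34,"ty":0,"tz":0,"yaw":0},{"tx":34,"ty":0,"tz":0,"yaw":0}])

```text
t: 17.65
position: [0.5062, -0.2799, 0.1254]
tcp_rot: [-0.0, 0.992, 0.128, 0.0]
ft_force: [-0.4, 0.4, -0.2]
grip_width: 0.006
```

>>> step_arm(increments=[{"tx":2,"ty":0,"tz":0,"yaw":0},{"tx":4,"ty":0,"tz":0,"yaw":0},{"tx":4,"ty":0,"tz":0,"yaw":0}])

```text
t: 17.95
position: [0.5094, -0.2789, 0.1253]
tcp_rot: [-0.0, 0.992, 0.128, -0.0]
ft_force: [-0.9, -0.7, 0.1]
grip_width: 0.007
```

>>> step_arm(increments=[{"tx":1,"ty":0,"tz":0,"yaw":0},{"tx":2,"ty":0,"tz":0,"yaw":0},{"tx":2,"ty":0,"tz":0,"yaw":0}])

```text
t: 18.25
position: [0.5112, -0.2784, 0.1253]
tcp_rot: [-0.0, 0.992, 0.128, -0.0]
ft_force: [-1.3, 0.4, -0.3]
grip_width: 0.004
```

```bash
python3 -c "
from h import *
import cv2
w=C2W(c,(-.070,-.134,0));togo(w[0],w[1],.124,c[2])
cv2.imwrite('pics/w13.png',arm.capture('wrist')[:,:,::-1])
cv2.imwrite('pics/s13.png',cv2.resize(arm.capture('side')[110:230,260:390,::-1],(650,600),interpolation=2))
"
```

```text
t 18.25 pos [ 0.5112 -0.2784  0.1253] head 0.256 F [-1.3  0.4 -0.3] grip 0.004 q6 0.77
togo [-0.4  1.1  1.3] yaw 0.007
```

View pics/w13.png

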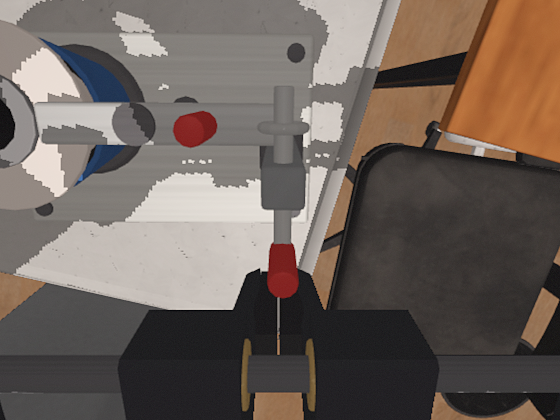

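View pics/s13.png

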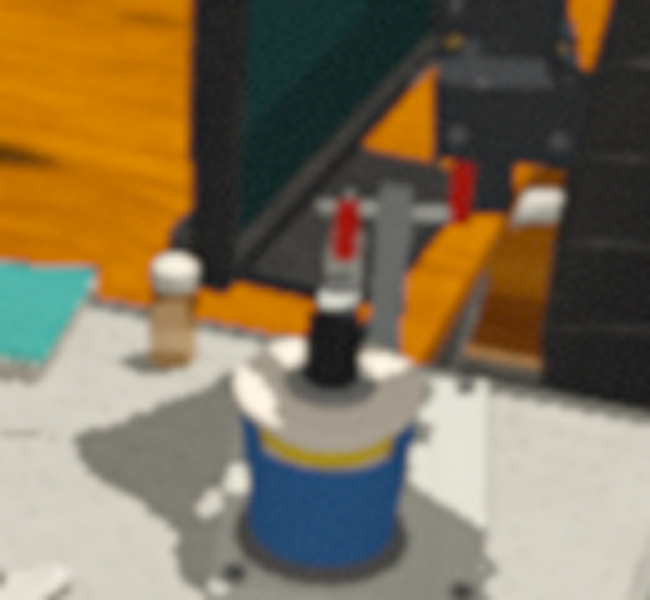

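The pin is through the loop but there's no stop force yet, so I'll press on gently.

>>> step_arm(increments=[{"tx":1,"ty":0,"tz":0,"yaw":0},{"tx":2,"ty":0,"tz":0,"yaw":0},{"tx":2,"ty":0,"tz":0,"yaw":0}])

```text
t: 18.65
position: [0.5115, -0.2784, 0.1253]
tcp_rot: [-0.0, 0.992, 0.128, -0.002]
ft_force: [-7.7, -1.8, 3.1]
grip_width: 0.008
```

>>> step_arm(increments=[{"tx":1,"ty":0,"tz":0,"yaw":0},{"tx":2,"ty":0,"tz":0,"yaw":0},{"tx":2,"ty":0,"tz":0,"yaw":0}])

```text
t: 18.95
position: [0.5116, -0.2783, 0.1253]
tcp_rot: [-0.0, 0.992, 0.128, -0.004]
ft_force: [-13.5, -3.0, 5.2]
grip_width: 0.006
```

>>> step_arm(increments=[{"tx":1,"ty":0,"tz":0,"yaw":0},{"tx":2,"ty":0,"tz":0,"yaw":0},{"tx":2,"ty":0,"tz":0,"yaw":0}])

```text
t: 19.25
position: [0.5117, -0.2783, 0.1253]
tcp_rot: [-0.0, 0.992, 0.128, -0.006]
ft_force: [-19.1, -5.3, 9.1]
grip_width: 0.004
```

The pin is at its stop. I'll back off, rise, and check everything.

>>> step_arm(increments=[{"tx":-10,"ty":0,"tz":0,"yaw":0},{"tx":-30,"ty":0,"tz":0,"yaw":0},{"tx":-40,"ty":0,"tz":-30,"yaw":0},{"tx":-40,"ty":0,"tz":-70,"yaw":0},{"tx":-40,"ty":0,"tz":-100,"yaw":0},{"tx":-40,"ty":0,"tz":-100,"yaw":0},{"tx":-40,"ty":0,"tz":-100,"yaw":0}])

```text
t: 19.95
position: [0.4794, -0.2875, 0.2267]
tcp_rot: [0.001, 0.992, 0.128, 0.001]
ft_force: [-0.2, 0.3, -0.4]
grip_width: 0.005
```

```bash
python3 -c "
from h import *
import cv2
s,R=st();print(s['t'],s['position'],s['ft_force'])
cv2.imwrite('pics/w14.png',arm.capture('wrist')[:,:,::-1])
cv2.imwrite('pics/s14.png',cv2.resize(arm.capture('side')[110:230,260:390,::-1],(650,600),interpolation=2))
f=lambda p:np.round((proj('side',p)-[260,110])*5)
print('pin knob home',f(C2W(c,(-.055,-.134,.1315))),'out',f(C2W(c,(-.085,-.134,.1315))))
for a in(1.4,1.571):print('peg',a,f(C2W(c,(.03*np.cos(a),-.07-.03*np.sin(a),.123))))
"
```

```text
19.95 [ 0.47940855 -0.28750646  0.226651  ] [-0.18780695  0.33608748 -0.37636598]
pin knob home [459. 190.] out [520. 194.]
peg 1.4 [333. 229.]
peg 1.571 [344. 229.]
```

View pics/w14.png

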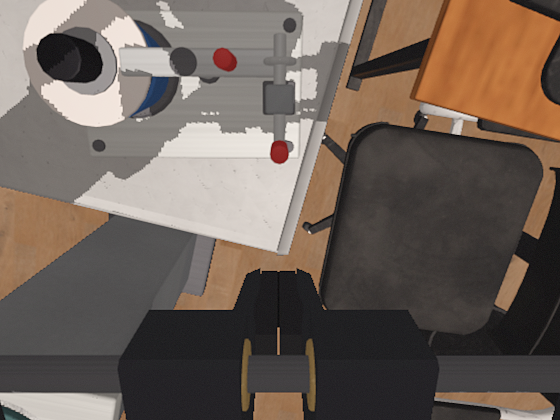

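View pics/s14.png

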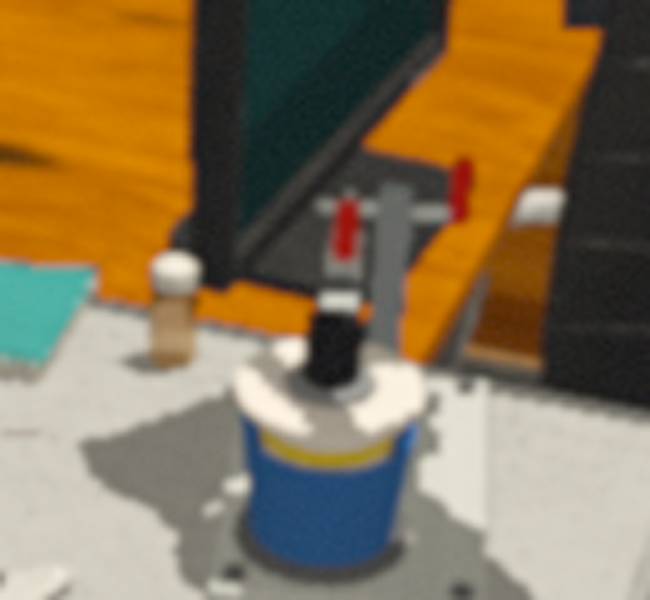

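The pin knob at (460,190) matches the home position and the peg at (346,229) matches closed. The band sits at the rim and nothing touches the robot, so I'm handing in.

```bash
python3 -c "
from workcell import arm
print(arm.sign_off())"
```

```text
the job is handed in; nothing more can be done
None
```

I nested the sample pot, closed the hasp and pushed the pin home through its loop, then handed the job in at about 20 s of the 51 s allowed. The sign-off gave no verdict, so what follows rests on my own checks.

- **Pot:** The foot touched down at TCP z ≈ 0.118 m, as predicted. I then pushed it down to 0.104 m, about 14 mm, with roughly 7.5 N. In the side view the rim meets the yellow band's lower edge, which in that oblique view means about mid-band. The depth comes from arm travel and that picture; the liner itself can't be read.
- **Hasp:** It was pushed round until the force rose to about 13 N with no further motion. The peg shows at (346,229) in the enlarged side picture, against (344,229) expected for closed.
- **Pin:** It was pushed until the force reached about 19 N with no further motion. The knob shows at (460,190) in the same picture, against (459,190) expected for home.
- **Released and bystanders:** At the end the gripper was clear of everything, with wrist force near zero. The vial looks unmoved in the side pictures. I never went near the grease pot, but I did not measure it again at the end.

**Disagreements:** The fixed cameras and the wrist camera differed by about 3 mm on where the outer pot sits, so I used a position between them. The pot went in without side load. The hasp started at about 0.25–0.3 rad, not at 0.

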